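Hang the sample basket on the balance and tare it

ROBOT

A 7-joint arm with a two-finger parallel gripper is mounted at the origin on a cart in front of the work surface, level with it; the furniture and walls round the work are solid. World frame = base frame: x ahead of the robot, y to its left, z up, the work surface at z = 0. Lengths are in m, angles in rad, forces in N, time in s.
With the tool pointing down it reaches from about 0.4 to 0.85 m from the base axis. Payload 6.9 kg.
Tool frame: the origin (TCP) lies at the very end of the fingers, on their centre line; the grasp point (between the pads) lies 19 mm behind it (arm.pinch_z is the distance from the TCP to the grasp point, in m); z points along the fingers, y is the direction in which the jaws open and shut (so a half turn about z gives the same grasp; the last joint's range is limited). The gripper opens to 85 mm and grips with 20 to 120 N. Pads are 22 mm wide; open, the fingers measure 114 mm over their backs; the gripper's body (76 mm by 85 mm) begins 54 mm behind the grasp point. The pads swing forward as they close: fully open they stand 13 mm farther back than shut.
Start: joints at [1.444, 0.507, -0.238, 1.5, 0.126, 1.149, -0.155], TCP at [0.144, -0.608, 0.209] pointing down, gripper open.
Joint ranges: [-3.08, 3.08], [-0.24, 2.05], [-1.43, 1.35], [0, 2.5], [-1.52, 4.66], [0.17, 1.96], [-2.89, 2.89]. Speed limits (rad/s): [2.39, 2.39, 3.14, 3.14, 3.14, 3.14, 3.14].

INTERFACE

Orientations are given as a 3x3 rotation matrix whose columns are the frame's x, y, z axes.
In Python, from station import observe, cams, ticket, arm gives the robot as it stands.
- The arm moves only by the tool jog_arm, never from a script. Its arguments are lists of equal length, an entry for each row: "jaw": the opening, from 0 (shut) to 1 (fully open); "dp": the shift along the tool's x, y, z normalised to -1 to 1, where 1 is 200 mm, a list of three; "angular": the turn, a rotation vector about the tool's x, y, z normalised to -1 to 1, where 1 is 180 degrees, a list of three. A call has 1 to 12 rows; each row is the pose to reach, as a shift and turn from the pose commanded when the call began, along the tool's axes at that moment, turning the shorter way round; what a row does not reach only later rows make up. A row lasts 1/12 s, in which the tool goes at most 41.7 mm and 7.16 degrees, less where a joint would pass 70% of its speed; a pose out of reach is approached as far as the arm can. A call with a number of a shift or a turn outside -1 to 1 is refused whole. A call with a gripper value outside its range is refused whole. The fingers move at their own pace and stop on an object; the grip force is fixed at half the most. Time passes only in rows, so rows that repeat a pose let the fingers close. It gives the time, the measured TCP pose, the force and the opening at its end, in the units of the state.
- observe(): the state, without advancing time (a new reading comes with each control period).
- cams.snapshot(name): name is "scene" or "top" or "wrist"; returns a dict with "pixels" (480x640x3 uint8, red, green, blue), "camera_matrix" (3x3 intrinsics, pixels), "R" (3x3) and "t" (3): a world point X has camera coordinates R X + t. Camera axes: x right, y down, z forward; pixel columns grow to the right and rows downward; lengths in m; the calibration is good to about 2 mm. A picture is of the moment at which its call begins. There is no depth.
- ticket.job_done(): hands the job in, once; it reports no verdict.
The state is a dict: "t": time; "q": joint angles; "dq": joint speeds; "joint_torque": joint torques, N m; "tool_pos": TCP position; "ee_rot": TCP orientation; "contact_force": force on the tool from outside, world axes, zero at the start; "torque": the same for the moment, N m; "gripper_width": finger opening in m.
Only numpy, scipy, OpenCV 4.12 (cv2) and the standard library are available. Lean on these libraries where they do the work, as an engineer would, in place of code of your own. Each camera call takes 0.05 s, during which the arm holds its last target. There are 200 camera calls.

TASK

Hang the empty wire basket by the middle of its handle on the hook of the hanging balance so that it hangs free and fairly level. Then take the stylus out of its holder and, with its tip, press the small button sunk in the balance's sloping panel all the way down for a moment, let it come back up, and stand the stylus in its holder again. Leave the small bottle, the tape roll and the marker where they are.

Things in the scene. Friction and masses are not known exactly. Their poses are not given: they have to be found in the camera images.
- balance: White hanging balance, fixed: slab 170 (x) x 270 (y) x 24 mm. Origin under its middle, x to its rear (away from the robot at yaw 0), y to its left, z up. Left half: dark steel column at (52, 75) mm, whose top bends into an arm of 8 mm round steel running forward (-x), upper side 178 mm up, to an upturned hook. Right half (y -121 to -29): console up to 95 mm high with a panel sloping 40 degrees, facing forward and up.
- hook_seat (a point): Where the handle bar's centre line rests in the dip of the hook: (-33, 75, 174) mm in the balance's frame; axes as the balance's (arm along x, hung bar along y). The hook's tip is 19 mm farther forward (-x), its top 18 mm above this point: the bar's centre must pass at least 22 mm above this point, then be lowered behind the tip. Column 85 mm behind (+x); nothing above.
- well_mouth (a point): Centre of the mouth of the round well in the sloping panel, level with the panel's face; (-37, -75, 46) mm in the balance's frame. Its z is the panel's outward normal (40 degrees from vertical, leaning forward), its x points up the slope. Well 9 mm in diameter (2 mm chamfer), 10 mm deep to the button: the stylus reaches the button only when within about 15 degrees of the normal.
- button_top (a point): Centre of the top of the black button (8 mm diameter) at the bottom of the well, 10 mm behind point well_mouth along the normal; moves with the button.
- tare_button (a joint): Travel of the button in m: 0 up, 0.003 fully down; springs back. It starts to move at about 1.1 N and is fully down at about 3.8 N.
- basket: Loose empty steel wire basket, about 120 g, 60 (x) x 90 (y) x 45 mm high. Origin: centre of the underside, z up. Rigid round bail handle 8 mm thick: legs at y = +-43 mm, bar along y in a flat inverted V: centre line 110 mm above the underside in the middle, 101 mm at y = +-33, so it centres itself on the hook. The hook needs the middle, so pinch the bar beside the middle (about 24 mm to either side).
- handle_mid (a point): Peak of the handle bar's centre line, in its middle, 110 mm above the basket's origin; axes as the basket's.
- stylus: Loose grey stylus, 126 mm long, about 30 g: a round body 12 mm thick (from 26 to 120 mm above the tip), tapering to a pin 5 mm thick and 18 mm long. Origin at the very end of the pin, z along the stylus towards its blunt end. It stands tip down in its holder, leaning up to 5 degrees, with its upper 76 mm standing out.
- stylus_tip (a point): The end of the stylus's pin (the origin of body stylus).
- holder: Aluminium block 52 x 52 mm, 50 mm high, on a grey foot 66 x 66 x 6 mm, fixed to the worktop, with an upright round hole 14 mm in diameter (4 mm chamfer) at the centre, 44 mm deep. Origin at the centre of the underside, z up.
- holder_floor (a point): Centre of the floor of the holder's hole, 6 mm above the worktop: the stylus's tip rests here.
- small_bottle: Brown closed bottle, 42 mm wide, 93 mm high, origin at the centre of the underside. Leave it alone.
- tape_roll: White roll of thin tape lying flat, 45 mm wide, 13 mm high, origin at the centre of the underside. Leave it alone.
- marker: Marker pen lying on the worktop, 135 mm long (along its y), 17 mm thick, origin at the centre of its underside. Leave it alone; it is not the stylus.
Things that resemble listed ones, but are neither listed nor needed, are in the scene too. Leave any pink or yellow look-alike of the holder alone.

How it is judged:
On the way, in this order (a step that is already met when the one before it is completed fails the run):
1. the basket hangs by its handle on the hook, let go (x of handle_mid in the frame of hook_seat between -0.012 and 0.012 m and y of handle_mid in the frame of hook_seat between -0.02 and 0.02 m and z of handle_mid in the frame of hook_seat between -0.006 and 0.012 m and angle between basket's own z axis and vertical below 0.3 rad and contact force between basket and balance above 0.3 N and contact force between basket and the fingers below 0.05 N and linear speed of basket below 0.06 m/s), for 0.3 s.
2. the button is pressed fully down with the stylus's tip while the basket hangs (value of joint tare_button above 0.0024 m and distance between stylus_tip and button_top below 0.007 m and x of handle_mid in the frame of hook_seat between -0.012 and 0.012 m and y of handle_mid in the frame of hook_seat between -0.02 and 0.02 m and z of handle_mid in the frame of hook_seat between -0.006 and 0.012 m and angle between basket's own z axis and vertical below 0.3 rad and contact force between basket and balance above 0.3 N and contact force between basket and the fingers below 0.05 N), for 0.1 s.
At the end, for the whole second after the job is handed in: Basket let go, at rest on the hook: handle middle within 12 mm of the seat along the arm, 20 mm sideways, -6/+12 mm in height, within 0.3 rad of upright. Button up. Stylus at rest tip down on its holder's floor: within 8 mm sideways, 6 mm in height, 0.2 rad of upright (x of handle_mid in the frame of hook_seat between -0.012 and 0.012 m and y of handle_mid in the frame of hook_seat between -0.02 and 0.02 m and z of handle_mid in the frame of hook_seat between -0.006 and 0.012 m and angle between basket's own z axis and vertical below 0.3 rad and contact force between basket and balance above 0.3 N and contact force between basket and the fingers below 0.05 N and linear speed of basket below 0.05 m/s and value of joint tare_button below 0.0008 m and horizontal distance between stylus_tip and holder_floor below 0.008 m and z of stylus_tip in the frame of holder_floor between -0.003 and 0.006 m and angle between stylus's own z axis and vertical below 0.2 rad and linear speed of stylus below 0.03 m/s); the robot touches nothing.
It fails at once if the small bottle is pushed away by more than 25 mm (distance of small_bottle from where it was at the start of the episode above 0.025 m).
It fails at once if the tape roll is pushed away by more than 25 mm (distance of tape_roll from where it was at the start of the episode above 0.025 m).
It fails at once if the marker is pushed away by more than 25 mm (distance of marker from where it was at the start of the episode above 0.025 m).
It fails at once if the small bottle is knocked over (angle between small_bottle's own z axis and vertical above 0.5 rad).
It also fails if it takes over 67 s, if anything falls off the work surface, if the arm or the gripper's body presses on something with over 40 N, if the wrist force passes 120 N, or if a joint passes its speed limit or range.

## Working session

There is one attempt and no reset: what is moved stays moved. The work goes in short steps, Python scripts to look and compute and a tool call to move; the robot and the scene stay as the last step left them, time stands still between calls to the robot, and variables do not carry over. Pictures are saved under pics/ and viewed, about 8 in all and at most 12, crops included, and the job is handed in when it is done.

Besides the shell and the picture viewer there is one more tool, called after "Call:" in YAML: its name, and indented under it one key for each argument. jog_arm: Moves the arm, as the interface text tells. Its arguments: {"type":"object","properties":{"jaw":{"type":"array","items":{"type":"number"}},"dp":{"type":"array","items":{"type":"array","items":{"type":"number"}}},"angular":{"type":"array","items":{"type":"array","items":{"type":"number"}}}},"required":["jaw","dp","angular"]}

```bash
mkdir -p pics; ls
python3 - <<'E'
from station import observe,cams,ticket,arm
import cv2,pickle,numpy as np
s=observe();print(s);print(arm, [a for a in dir(arm) if a[0]!='_'])
for n in ["scene","top"]:
    d=cams.snapshot(n);pickle.dump(d,open(f'pics/{n}0.pkl','wb'))
    cv2.imwrite(f'pics/{n}0.png',d['pixels'][:,:,::-1])
    print(n,d['camera_matrix'],d['R'],d['t'])
E
```

```text
pics
{'t': 0.0, 'q': array([ 1.44448273,  0.50829636, -0.23752742,  1.50116095,  0.12569613,
        1.14888958, -0.1548074 ]), 'dq': array([-2.01497266e-03, -6.01886094e-04,  6.94886898e-04, -1.17125425e-03,
       -1.48190230e-04, -3.02424831e-04, -4.38649758e-05]), 'joint_torque': array([ 1.18108260e-04, -6.20595074e+01, -2.18583338e+00, -2.49647748e+01,
        1.29420008e-02,  1.19857863e-02, -2.76892877e-05]), 'tool_pos': array([ 0.14338837, -0.60776179,  0.20844585]), 'ee_rot': array([[ 9.73248148e-01,  2.29756067e-01, -4.39158067e-04],
       [ 2.29756485e-01, -9.73246646e-01,  1.70970921e-03],
       [-3.45930517e-05, -1.76487074e-03, -9.99998442e-01]]), 'contact_force': array([-0.23246334,  0.67941333,  0.59987063]), 'torque': array([-0.01920381,  0.01265513,  0.02413946]), 'gripper_width': 0.08501320441194614}
<Robot object at 0x7fac8cf83a10> ['IKError', 'pinch_z']
scene [[465.20516325   0.         314.4889421 ]
 [  0.         465.20516325 238.1736587 ]
 [  0.           0.           1.        ]] [[-0.49137333 -0.87084443  0.01349899]
 [-0.3489796   0.18266362 -0.91915572]
 [ 0.79797587 -0.45635948 -0.39366298]] [0.22079992 0.29711954 0.92915637]
top [[610.68190857   0.         323.5430075 ]
 [  0.         610.68190857 241.9521817 ]
 [  0.           0.           1.        ]] [[-3.77171131e-01 -9.26143483e-01 -4.31330373e-04]
 [-8.96340943e-01  3.65151189e-01 -2.51470721e-01]
 [ 2.33055470e-01 -9.44608772e-02 -9.67864810e-01]] [0.19082618 0.46586674 1.83436108]
```

View pics/scene0.png

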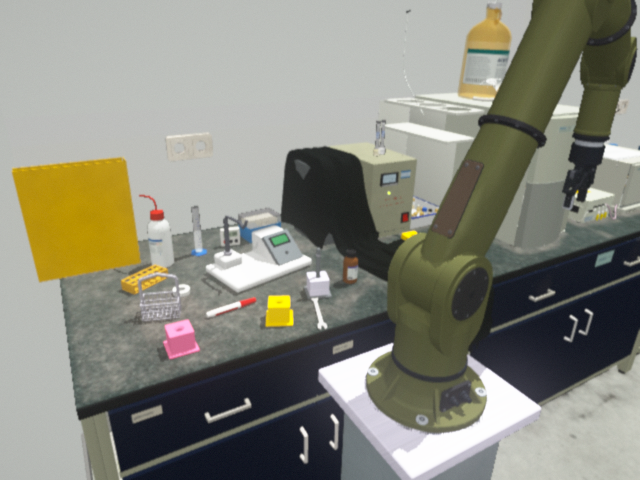

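View pics/top0.png

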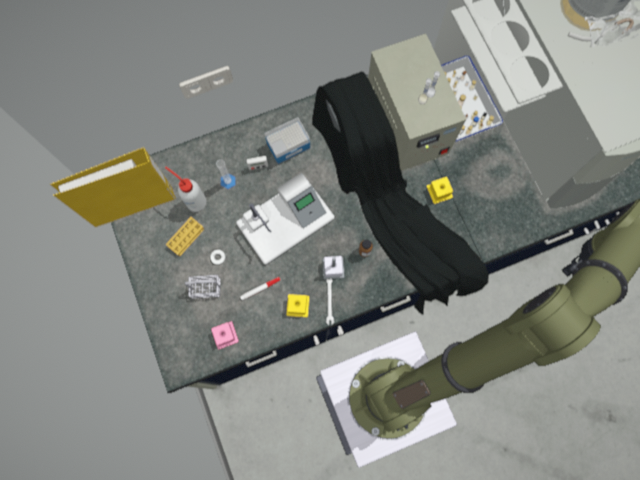

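The scene picture shows the basket at (160,300), the balance at (258,258), and the aluminium holder at (317,284), with a marker at (230,307) and a bottle at (350,268). The top picture shows the basket at (203,287), the balance at (285,218) and the holder at (333,267). I'll enlarge both.

```bash
cat > h.py <<'E'
import numpy as np,cv2,pickle
def load(n): return pickle.load(open(f'pics/{n}.pkl','rb'))
def crop(d,x0,y0,x1,y1,s,out,step=20):
    im=d['pixels'][y0:y1,x0:x1,::-1]
    im=cv2.resize(im,None,fx=s,fy=s,interpolation=cv2.INTER_CUBIC)
    for x in range((x0//step+1)*step,x1,step):
        X=int((x-x0)*s);cv2.line(im,(X,0),(X,8),(0,255,255),1);cv2.putText(im,str(x),(X+2,12),0,.4,(0,255,255),1)
    for y in range((y0//step+1)*step,y1,step):
        Y=int((y-y0)*s);cv2.line(im,(0,Y),(8,Y),(0,255,255),1);cv2.putText(im,str(y),(10,Y+4),0,.4,(0,255,255),1)
    cv2.imwrite(out,im)
def proj(d,X):
    c=np.atleast_2d(X)@d['R'].T+d['t'];p=c@d['camera_matrix'].T
    return p[:,:2]/p[:,2:]
def onz(d,uv,z):
    r=d['R'].T@np.linalg.inv(d['camera_matrix'])@np.array([*uv,1.]);c=-d['R'].T@d['t']
    return c+r*(z-c[2])/r[2]
def tri(obs): # [(d,uv),...]
    A=[];b=[]
    for d,uv in obs:
        r=d['R'].T@np.linalg.inv(d['camera_matrix'])@np.array([*uv,1.]);r/=np.linalg.norm(r)
        c=-d['R'].T@d['t'];P=np.eye(3)-np.outer(r,r);A.append(P);b.append(P@c)
    return np.linalg.lstsq(np.vstack(A),np.hstack(b),rcond=None)[0]
E
python3 - <<'E'
from h import *
t=load('top0');s=load('scene0')
crop(t,175,165,385,320,3.8,'pics/t1.png');crop(s,115,190,365,360,3.2,'pics/s1.png')
for n,p in [('basket',(203,287)),('bal',(285,222)),('holder',(333,267)),('bottle',(366,248)),('pink',(224,335))]: print(n,onz(t,p,0.03))
E
```

```text
basket [0.5178898  0.39761174 0.03      ]
bal [0.6174572  0.08684758 0.03      ]
holder [0.42469419 0.00123385 0.03      ]
bottle [ 0.44201733 -0.11807414  0.03      ]
pink [0.35448354 0.38750538 0.03      ]
```

View pics/t1.png

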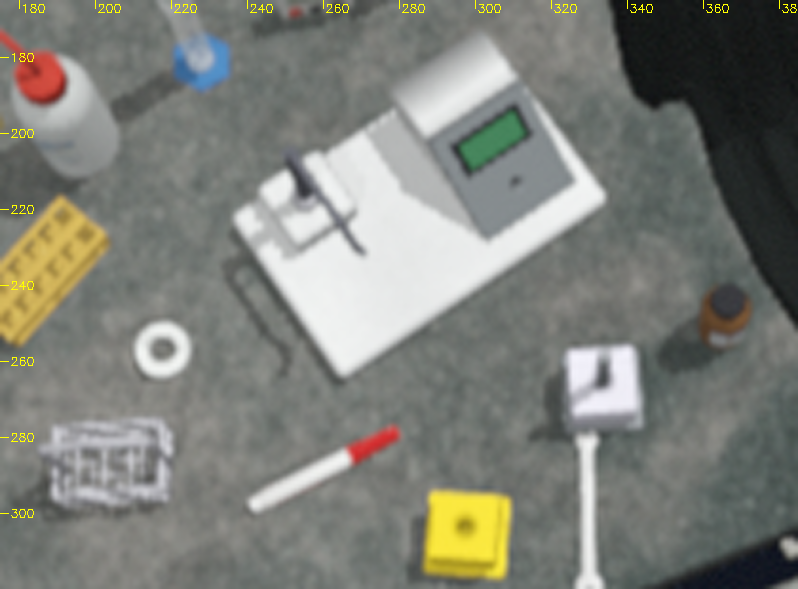

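View pics/s1.png

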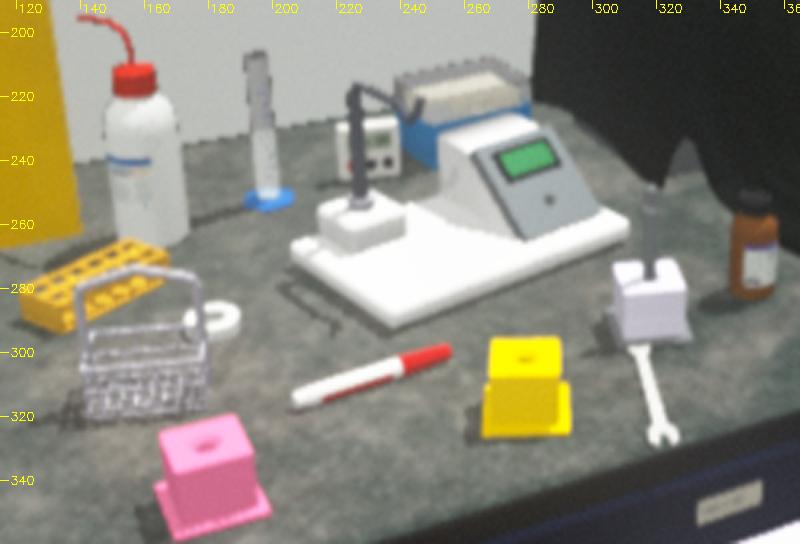

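The enlarged views show these positions in crop pixels:
- **Top:** slab corners at (235,218), (344,378) and (605,197), well at (516,181), holder top corners at (566,350), (636,346), (641,416) and (570,430), and stylus top at about (603,352).
- **Scene:** handle corners at (77,285) and (202,280), handle peak at (138,267), hook at (415,112), well at (549,200), and stylus top at (652,186).

Next I'll fit the poses.

```bash
cat > fit.py <<'E'
from h import *
from scipy.optimize import least_squares
t=load('top0');s=load('scene0')
T=lambda x,y:(t,(x/3.8+175,y/3.8+165)); S=lambda x,y:(s,(x/3.2+115,y/3.2+190))
def fit(pairs,x0,n=3):
    def f(p):
        c,w=np.cos(p[2]),np.sin(p[2]);R=np.array([[c,-w,0],[w,c,0],[0,0,1]])
        return np.concatenate([proj(d,R@np.array(m)/1000+[p[0],p[1],0])[0]-uv for m,(d,uv) in pairs])
    r=least_squares(f,x0,loss='soft_l1',f_scale=1.);return r.x,r.fun.reshape(-1,2)
bal=[((85,135,24),T(235,218)),((-85,135,24),T(344,376)),((-85,-135,24),T(605,197)),((-85,135,24),S(393,318)),((-85,-135,24),S(629,222)),((85,135,24),S(292,246)),
 ((-37,-75,46),T(516,181)),((-37,-75,46),S(549,200)),((52,75,178),S(355,88))]
p,e=fit(bal,[.617,.087,0]);print('bal',p,'\n',e.round(1))
c,w=np.cos(p[2]),np.sin(p[2]);R=np.array([[c,-w,0],[w,c,0],[0,0,1]])
for n,m in [('seat',(-33,75,174)),('well',(-37,-75,46))]: print(n,R@np.array(m)/1000+[p[0],p[1],0], proj(t,R@np.array(m)/1000+[p[0],p[1],0]))
print('well tri',tri([bal[6][1],bal[7][1]]))
print('hook end tri',tri([T(363,253),S(420,100)]))
bk=[((0,0,110),S(138,270)),((0,42,98),S(78,286)),((0,-42,98),S(202,281)),((-30,45,0),S(86,418)),((-30,-45,0),S(205,408))]
for y0 in (-.8,0,.5):
  p,e=fit(bk,[.51,.39,y0]);print('bk',p,abs(e).sum(),'\n',e.round(1))
c,w=np.cos(p[2]),np.sin(p[2]);R=np.array([[c,-w,0],[w,c,0],[0,0,1]])
for m in [(0,0,110),(0,42,98),(0,-42,98),(30,45,45),(30,-45,45),(-30,45,45),(-30,-45,45)]: print((proj(t,R@np.array(m)/1000+[p[0],p[1],0])[0]-[175,165])*3.8)
print('holder', np.mean([onz(t,T(*q)[1],.05) for q in [(566,350),(636,346),(641,416),(570,430)]],0),'stylus top',tri([T(604,353),S(652,186)]))
E
python3 fit.py
```

```text
bal [0.62729967 0.08485079 0.23755545] 
 [[-2.3  0.2]
 [-0.8  0.9]
 [ 0.2 -0.3]
 [ 1.  -1.7]
 [ 1.5 -0.8]
 [-1.  -0.7]
 [-0.5  0.7]
 [ 1.  -0. ]
 [-0.1 -2.7]]
seat [0.57757688 0.1499787  0.174     ] [[266.7969555 227.9943421]]
well [0.60898833 0.00324997 0.046     ] [[310.29635733 213.37763905]]
well tri [0.61222632 0.00268087 0.04436351]
hook end tri [0.55998559 0.14604412 0.18841289]
bk [ 0.52140159  0.39508902 -0.37945761] 6.118818654090916 
 [[-0.4 -0.4]
 [ 0.9 -0.1]
 [-2.  -0.4]
 [-0.   0.1]
 [ 0.8  0.9]]
bk [ 0.5214016   0.39508903 -0.37945737] 6.1188198129889315 
 [[-0.4 -0.4]
 [ 0.9 -0.1]
 [-2.  -0.4]
 [-0.   0.1]
 [ 0.8  0.9]]
bk [ 0.52140159  0.39508902 -0.37945773] 6.118818069191946 
 [[-0.4 -0.4]
 [ 0.9 -0.1]
 [-2.  -0.4]
 [-0.   0.1]
 [ 0.8  0.9]]
[ 88.34604978 439.84091336]
[ 37.92579661 443.12925969]
[144.84035879 442.35452401]
[ 50.44340562 419.08255541]
[161.41332415 418.28005251]
[ 46.83323559 492.26931638]
[158.69994497 491.45534343]
holder [4.21658465e-01 2.89240211e-04 5.00000000e-02] stylus top [ 0.42997224 -0.0011693   0.13130461]
```

```bash
cat > go.py <<'E'
import numpy as np,sys
from scipy.spatial.transform import Rotation as Rn
def Rdown(yaw,tilt=0,az=0): # tool x at yaw(deg), z down; then tilt so that tool z leans toward azimuth az
    c,s=np.cos(np.radians(yaw)),np.sin(np.radians(yaw))
    R=np.array([[c,s,0],[s,-c,0],[0,0,-1.]])
    if tilt:
        a=np.radians(az);R=Rn.from_rotvec(-np.radians(tilt)*np.array([-np.sin(a),np.cos(a),0])).as_matrix()@R
    return R
def steps(R0,p0,targets): # (pos,R)
    for p,R in targets:
        dp=R0.T@(np.array(p)-p0)/.2; a=Rn.from_matrix(R0.T@R).as_rotvec()/np.pi
        print('dp',dp.round(4).tolist(),'ang',a.round(4).tolist(),'rows',round(max(np.linalg.norm(dp)*.2/.0417,np.linalg.norm(a)*180/7.16),1))
E
python3 - <<'E'
from go import *
from station import observe
s=observe();R0=s['ee_rot'];p0=s['tool_pos']
print((Rdown(13.3)-R0).round(2).tolist(), Rdown(103.6,40,13.6)[:,2])
steps(R0,p0,[((.20,-.57,.38),R0),((.32,-.49,.38),R0)])
R1=Rdown(45);p=(.32,-.49,.38)
steps(R0,p,[((.46,-.31,.38),R1)])
steps(R1,(.46,-.31,.38),[((.53,-.10,.38),Rdown(68.3))])
steps(Rdown(68.3),(.53,-.10,.38),[((.53,.09,.38),Rdown(68.3))])
E
```

```text
[[-0.0, 0.0, 0.0], [0.0, 0.0, -0.0], [0.0, 0.0, -0.0]] [ 0.62476449  0.15114644 -0.76604444]
dp [0.319, -0.1205, -0.8571] ang [0.0, 0.0, 0.0] rows 4.4
dp [0.9949, -0.372, -0.8568] ang [0.0, 0.0, 0.0] rows 6.5
dp [0.888, -0.7151, 0.0011] ang [-0.0005, -0.0001, -0.1762] rows 5.5
dp [0.9899, -0.495, 0.0] ang [0.0, 0.0, -0.1294] rows 5.3
dp [0.8827, -0.3513, 0.0] ang [0.0, 0.0, 0.0] rows 4.6
```

Call:
jog_arm:
  jaw: [1,1,1,1,1,1,1,1]
  dp:
    - [0.2,-0.08,-0.86]
    - [0.32,-0.12,-0.86]
    - [0.32,-0.12,-0.86]
    - [0.32,-0.12,-0.86]
    - [0.99,-0.37,-0.86]
    - [0.99,-0.37,-0.86]
    - [0.99,-0.37,-0.86]
    - [0.99,-0.37,-0.86]
  angular:
    - [0,0,0]
    - [0,0,0]
    - [0,0,0]
    - [0,0,0]
    - [0,0,0]
    - [0,0,0]
    - [0,0,0]
    - [0,0,0]

```text
t: 0.77
tool_pos: [0.3231, -0.4875, 0.3818]
ee_rot: [[0.972, 0.234, 0.002], [0.234, -0.972, 0.001], [0.002, -0.001, -1.0]]
contact_force: [0.2, -0.2, 0.5]
gripper_width: 0.0851
```

Call:
jog_arm:
  jaw: [1,1,1,1,1,1]
  dp:
    - [0.89,-0.71,0]
    - [0.89,-0.71,0]
    - [0.89,-0.71,0]
    - [0.89,-0.71,0]
    - [0.89,-0.71,0]
    - [0.89,-0.71,0]
  angular:
    - [0,0,-0.176]
    - [0,0,-0.176]
    - [0,0,-0.176]
    - [0,0,-0.176]
    - [0,0,-0.176]
    - [0,0,-0.176]

```text
t: 1.27
tool_pos: [0.463, -0.3059, 0.3813]
ee_rot: [[0.7, 0.714, 0.001], [0.714, -0.7, 0.003], [0.003, -0.001, -1.0]]
contact_force: [-0.2, 0.6, 0.2]
gripper_width: 0.086
```

Call:
jog_arm:
  jaw: [1,1,1,1,1,1]
  dp:
    - [0.99,-0.5,0]
    - [0.99,-0.5,0]
    - [0.99,-0.5,0]
    - [0.99,-0.5,0]
    - [0.99,-0.5,0]
    - [0.99,-0.5,0]
  angular:
    - [0,0,-0.13]
    - [0,0,-0.13]
    - [0,0,-0.13]
    - [0,0,-0.13]
    - [0,0,-0.13]
    - [0,0,-0.13]

```text
t: 1.77
tool_pos: [0.5302, -0.0935, 0.3815]
ee_rot: [[0.361, 0.933, 0.001], [0.933, -0.361, 0.003], [0.003, -0.001, -1.0]]
contact_force: [-1.1, 0.2, -0.1]
gripper_width: 0.0852
```

Call:
jog_arm:
  jaw: [1,1,1,1,1,1]
  dp:
    - [0.88,-0.35,0]
    - [0.88,-0.35,0]
    - [0.88,-0.35,0]
    - [0.88,-0.35,0]
    - [0.88,-0.35,0]
    - [0.88,-0.35,0]
  angular:
    - [0,0,0]
    - [0,0,0]
    - [0,0,0]
    - [0,0,0]
    - [0,0,0]
    - [0,0,0]

```text
t: 2.27
tool_pos: [0.5276, 0.0952, 0.3814]
ee_rot: [[0.36, 0.933, -0.001], [0.933, -0.36, 0.003], [0.003, -0.002, -1.0]]
contact_force: [-1.0, -0.3, 0.2]
gripper_width: 0.0854
```

```bash
cat > snap.py <<'E'
import sys,pickle
from h import *
from station import observe,cams
n=sys.argv[1];d=cams.snapshot('wrist');pickle.dump(d,open(f'pics/{n}.pkl','wb'));cv2.imwrite(f'pics/{n}.png',d['pixels'][:,:,::-1])
s=observe();R=s['ee_rot']
print('t',s['t'],'cam in tool',R.T@(-d['R'].T@d['t']-s['tool_pos']),'axis',(R.T@d['R'].T[:,2]).round(3))
for k,X in dict(seat=(.5776,.150,.174),well=(.609,.0032,.046),hold=(.4217,.0003,.05),styl=(.430,-.001,.131),bask=(.521,.395,.11),tip=s['tool_pos']).items(): print(k,proj(d,X)[0].round(0))
E
python3 snap.py w1
python3 - <<'E'
from go import *
from station import observe
s=observe();steps(s['ee_rot'],s['tool_pos'],[((.525,.29,.30),Rdown(68.3))])
E
```

```text
t 2.3167 cam in tool [ 0.08560265 -0.00200179 -0.16546403] axis [-0.319 -0.002  0.948]
seat [351. 136.]
well [399. 221.]
hold [283. 266.]
styl [282. 288.]
bask [212. -81.]
tip [328. 293.]
dp [0.9173, -0.3754, 0.4069] ang [-0.0003, -0.0002, 0.0023] rows 5.1
```

View pics/w1.png

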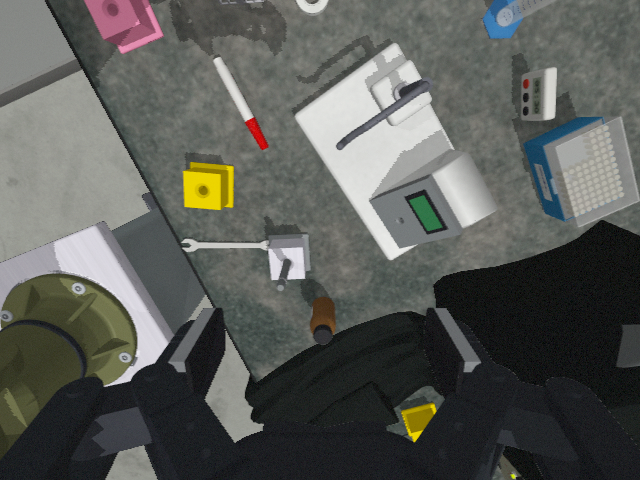

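The wrist picture shows the well at (402,220), the hook's end at (340,147) and the stylus top at (280,287), all within 3 px of my fits. I'm moving towards the basket.

Call:
jog_arm:
  jaw: [1,1,1,1,1,1,1]
  dp:
    - [0.92,-0.38,0.3]
    - [0.92,-0.38,0.3]
    - [0.92,-0.38,0.3]
    - [0.92,-0.38,0.3]
    - [0.92,-0.38,0.3]
    - [0.92,-0.38,0.3]
    - [0.92,-0.38,0.3]
  angular:
    - [0,0,0]
    - [0,0,0]
    - [0,0,0]
    - [0,0,0]
    - [0,0,0]
    - [0,0,0]
    - [0,0,0]

```text
t: 2.9
tool_pos: [0.5256, 0.2887, 0.3197]
ee_rot: [[0.365, 0.931, -0.003], [0.931, -0.365, -0.001], [-0.002, -0.002, -1.0]]
contact_force: [0.9, 0.7, -0.1]
gripper_width: 0.0855
```

```bash
python3 snap.py w2
```

```text
t 2.95 cam in tool [ 0.0843372  -0.00160321 -0.16442211] axis [-0.321 -0.003  0.947]
seat [422. 321.]
well [448. 348.]
hold [331. 388.]
styl [338. 432.]
bask [282. 106.]
tip [328. 291.]
```

View pics/w2.png

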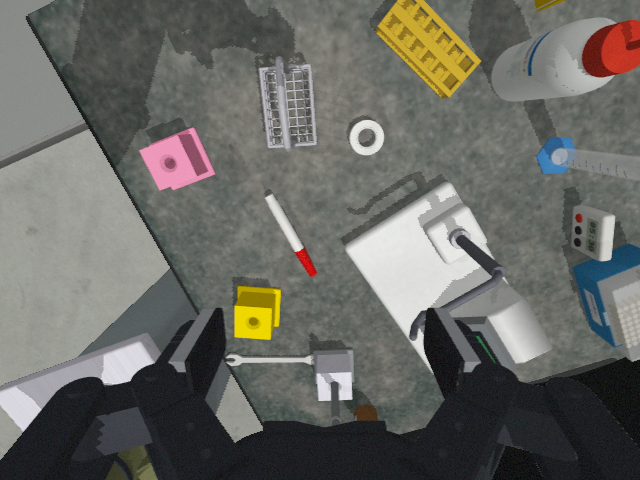

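The basket's handle bar runs from (280,60) to (288,146). The hook's tip is at (415,333).

Run:
```python
from h import *
from go import *
from station import observe
a,b=load('w1'),load('w2')
h=tri([(a,(340,147)),(b,(414,333))]);print('hook tip',h,'exp',np.array([.5776,.150,.19])-.019*np.array([np.cos(.2376),np.sin(.2376),0]))
e1=onz(b,(280,62),.098);e2=onz(b,(288,143),.098);m=onz(b,(284,103),.11)
print(e1,e2,np.linalg.norm(e1-e2),m,'yaw',np.degrees(np.arctan2(*(e1-e2)[[1,0]])))
s=observe();y=np.degrees(np.arctan2(*(e1-e2)[[1,0]]));u=np.array([np.cos(np.radians(y)),np.sin(np.radians(y)),0])
for sg in (1,-1):
  g=m*[1,1,0]+sg*.024*u; print('grasp',sg,g)
  steps(s['ee_rot'],s['tool_pos'],[((*g[:2],.16),Rdown(y)),((*g[:2],.085),Rdown(y))])
```

```text
hook tip [0.56410571 0.14468067 0.18154163] exp [0.55913379 0.14552796 0.19      ]
[0.53437982 0.43420753 0.098     ] [0.51075651 0.35965158 0.098     ] 0.07820901674717358 [0.52383155 0.39679796 0.11      ] yaw 72.41901305033535
grasp 1 [0.53108084 0.41967694 0.        ]
dp [0.6276, -0.2241, 0.801] ang [-0.0002, 0.0006, -0.0225] rows 5.0
dp [0.6282, -0.2239, 1.176] ang [-0.0002, 0.0006, -0.0225] rows 6.5
grasp -1 [0.51658227 0.37391898 0.        ]
dp [0.3882, -0.2072, 0.8014] ang [-0.0002, 0.0006, -0.0225] rows 4.4
dp [0.3888, -0.207, 1.1764] ang [-0.0002, 0.0006, -0.0225] rows 6.0
```

Call:
jog_arm:
  jaw: [1,1,1,1,1,1,1]
  dp:
    - [0.39,-0.207,0.3]
    - [0.39,-0.207,0.8]
    - [0.39,-0.207,0.8]
    - [0.39,-0.207,0.8]
    - [0.39,-0.207,0.8]
    - [0.39,-0.207,0.8]
    - [0.39,-0.207,0.8]
  angular:
    - [0,0,-0.02]
    - [0,0,-0.02]
    - [0,0,-0.02]
    - [0,0,-0.02]
    - [0,0,-0.02]
    - [0,0,-0.02]
    - [0,0,-0.02]

```text
t: 3.53
tool_pos: [0.5178, 0.373, 0.1611]
ee_rot: [[0.312, 0.95, -0.001], [0.95, -0.312, -0.002], [-0.002, -0.0, -1.0]]
contact_force: [0.9, 0.1, 0.2]
gripper_width: 0.085
```

```bash
python3 snap.py w3
python3 - <<'E'
from h import *
d=load('w3');crop(d,170,60,490,300,2.5,'pics/w3c.png')
E
```

```text
t 3.5833 cam in tool [ 8.25550068e-02 -1.14956957e-04 -1.63370497e-01] axis [-0.323 -0.003  0.946]
seat [514. 558.]
well [503. 499.]
hold [346. 539.]
styl [360. 634.]
bask [319. 221.]
tip [326. 288.]
```

View pics/w3c.png

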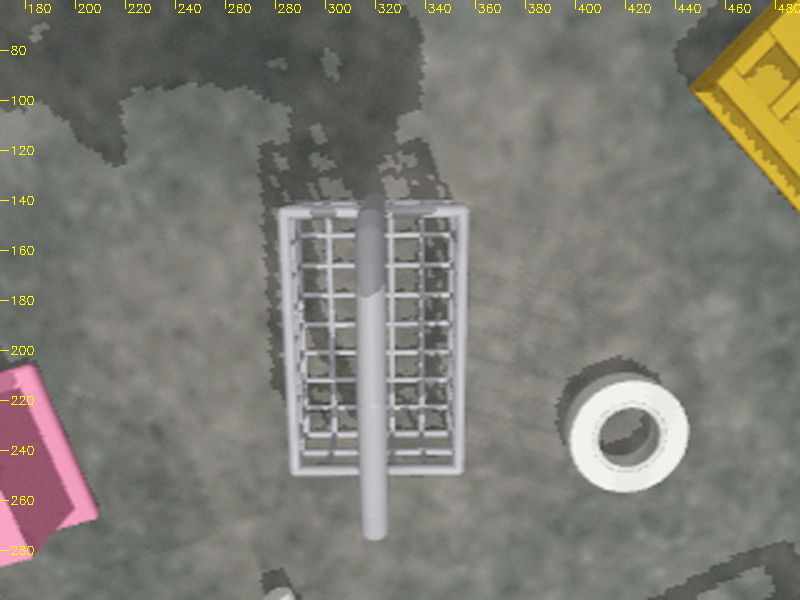

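The bar is upright in the crop, from (318,141) to (320,275), square to the jaws.

Run:
```python
from h import *
from go import *
from station import observe
d=load('w3')
e1=onz(d,(318.5,142),.099);e2=onz(d,(320,274),.099);y=np.degrees(np.arctan2(*(e1-e2)[[1,0]]));m=(e1+e2)/2
print(e1,e2,np.linalg.norm(e1-e2),m,y)
r=[onz(d,p,.045) for p in [(284,145),(354,145),(287,248),(354,248)]];print('rim mean',np.mean(r,0))
u=np.array([np.cos(np.radians(y)),np.sin(np.radians(y)),0]);s=observe();g=m-.024*u
steps(s['ee_rot'],s['tool_pos'],[((*g[:2],.085),Rdown(y))])
```

```text
[0.53615107 0.44119117 0.099     ] [0.50835463 0.35503839 0.099     ] 0.09052593065407646 [0.52225285 0.39811478 0.099     ] 72.11816310369913
rim mean [0.52099495 0.39565699 0.045     ]
dp [0.0025, -0.0203, 0.3883] ang [0.0005, -0.0001, -0.0018] rows 1.9
```

Call:
jog_arm:
  jaw: [1,1,1,1,1,0,0,0,0,0,0,0]
  dp:
    - [0,-0.02,0.2]
    - [0,-0.02,0.385]
    - [0,-0.02,0.385]
    - [0,-0.02,0.385]
    - [0,-0.02,0.385]
    - [0,-0.02,0.385]
    - [0,-0.02,0.385]
    - [0,-0.02,0.385]
    - [0,-0.02,0.385]
    - [0,-0.02,0.385]
    - [0,-0.02,0.385]
    - [0,-0.02,0.385]
  angular:
    - [0,0,0]
    - [0,0,0]
    - [0,0,0]
    - [0,0,0]
    - [0,0,0]
    - [0,0,0]
    - [0,0,0]
    - [0,0,0]
    - [0,0,0]
    - [0,0,0]
    - [0,0,0]
    - [0,0,0]

```text
t: 4.58
tool_pos: [0.5133, 0.3763, 0.0847]
ee_rot: [[0.31, 0.951, 0.001], [0.951, -0.31, -0.0], [0.0, 0.001, -1.0]]
contact_force: [0.8, -1.7, 3.3]
gripper_width: 0.0036
```

Call:
jog_arm:
  jaw: [0,0,0,0,0,0,0]
  dp:
    - [0,0,0]
    - [0,0,0]
    - [0,0,-0.2]
    - [0,0,-0.5]
    - [0,0,-0.8]
    - [0,0,-0.8]
    - [0,0,-0.8]
  angular:
    - [0,0,0]
    - [0,0,0]
    - [0,0,0]
    - [0,0,0]
    - [0,0,0]
    - [0,0,0]
    - [0,0,0]

```text
t: 5.17
tool_pos: [0.5141, 0.3796, 0.2521]
ee_rot: [[0.309, 0.951, 0.008], [0.951, -0.309, 0.008], [0.01, 0.005, -1.0]]
contact_force: [0.5, 1.1, -1.2]
gripper_width: 0.0031
```

```bash
python3 snap.py w4
python3 - <<'E'
from h import *
d=load('w4');crop(d,170,60,490,300,2.5,'pics/w4c.png')
from station import observe; s=observe(); print(s['tool_pos'],s['gripper_width'],s['contact_force'],s['q'].round(2))
E
```

```text
t 5.2167 cam in tool [ 8.35654495e-02  6.23144952e-05 -1.69144287e-01] axis [-0.317 -0.     0.948]
seat [468. 447.]
well [474. 438.]
hold [345. 474.]
styl [356. 537.]
bask [326. 201.]
tip [324. 287.]
[0.51350767 0.37855947 0.24833762] 0.0028921738644451175 [-0.34444689  0.78662945 -2.32119849] [-0.27  0.56 -0.71  1.4   0.37  1.31 -1.31]
```

View pics/w4c.png

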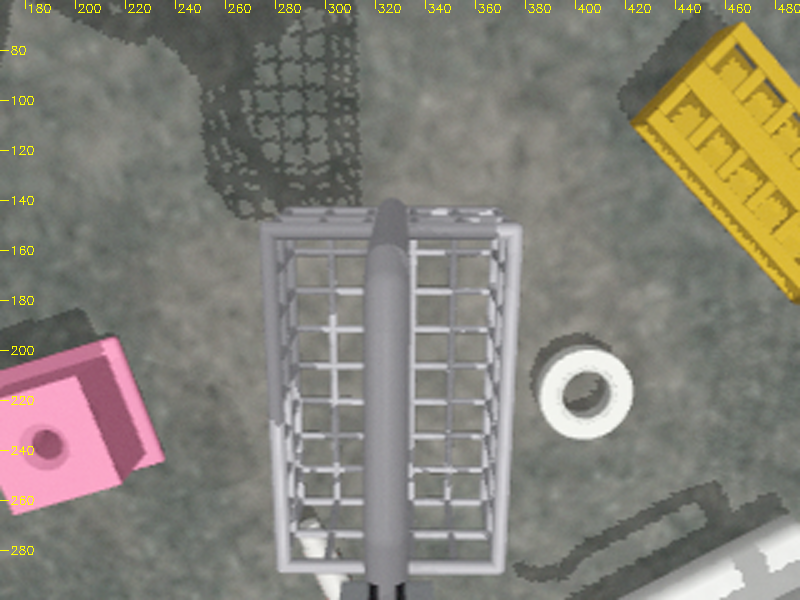

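The basket is held, in the crop with rim corners at (262,225), (521,225), (279,573) and (504,573). I'll check its tilt with PnP.

```bash
cat > pnp.py <<'E'
from h import *
from go import Rn
def pose(n,px,half=(30,45),zr=45,hz=97):
    d=load(n)
    X=np.array([(-half[0],half[1],zr),(half[0],half[1],zr),(-half[0],-half[1],zr),(half[0],-half[1],zr),(0,47,hz)],float)/1000
    ok,rv,tv=cv2.solvePnP(X,np.array(px,float),d['camera_matrix'],None,flags=cv2.SOLVEPNP_SQPNP)
    ok,rv,tv=cv2.solvePnP(X,np.array(px,float),d['camera_matrix'],None,rv,tv,True)
    Rc=cv2.Rodrigues(rv)[0];Rw=d['R'].T@Rc;tw=d['R'].T@(tv[:,0]-d['t'])
    e=cv2.projectPoints(X,rv,tv,d['camera_matrix'],None)[0][:,0]-px
    return Rw,tw,e
if __name__=='__main__':
  for n,px in [('w3',[(281.2,142.4),(357.2,142.4),(286,249.6),(355.2,249.6),(318.4,137.5)]),('w4',[(274.8,150),(378.4,150),(281.6,289.2),(371.6,289.2),(326.8,139.6)])]:
    Rw,tw,e=pose(n,px);print(n,'z axis',Rw[:,2].round(3),'y axis',Rw[:,1].round(3),'org',tw.round(4),'mid',(tw+Rw@[0,0,.11]).round(4),'\n',e.round(1).tolist())
E
python3 pnp.py
```

```text
w3 z axis [0.025 0.067 0.997] y axis [ 0.306  0.949 -0.071] org [ 0.5198  0.3922 -0.0058] mid [0.5225 0.3995 0.1039] 
 [[0.8, -0.1], [-0.4, -0.6], [-0.2, 0.5], [-0.2, -0.0], [-0.0, 0.2]]
w4 z axis [0.022 0.095 0.995] y axis [ 0.308  0.946 -0.097] org [0.5215 0.3967 0.1604] mid [0.524  0.4071 0.2699] 
 [[2.1, -1.0], [-2.1, -1.1], [-0.5, 0.6], [0.5, 0.7], [0.0, 0.7]]
```

Run:
```python
from h import *
from go import *
from station import observe
c,w=np.cos(.2376),np.sin(.2376);ex=np.array([c,w,0]);seat=np.array([.578,.150,.174])
for n in ('w1','w2'): print(n,proj(load(n),[seat-.019*ex+[0,0,.014],seat+.06*ex]).round(0).tolist())
s=observe();R0,p0=s['ee_rot'],s['tool_pos'];print(p0)
off=np.array([.0244,.001,-.0253]);R=Rdown(103.6)
tc=lambda mid:np.array(mid)-R@off
a=seat-.09*ex;P1=tc([a[0]+.01,.27,.255]);P2=tc([*a[:2],.203]);P3=tc([seat[0],seat[1],.203]);P4=tc([*seat[:2],.172])
print(P1,P2,P3,P4)
steps(R0,p0,[(P1,R)]);steps(R,P1,[(P2,R)]);steps(R,P2,[(P3,R),(P4,R)])
```

```text
w1 [[337.0, 148.0], [402.0, 100.0]]
w2 [[410.0, 338.0], [476.0, 290.0]]
[0.51350767 0.37855947 0.24833762]
[0.505294   0.24604901 0.2297    ] [0.495294   0.10486564 0.1777    ] [0.58276551 0.12604901 0.1777    ] [0.58276551 0.12604901 0.1467    ]
dp [-0.6433, 0.1656, 0.0896] ang [0.0016, -0.0017, -0.1757] rows 4.4
dp [-0.6744, -0.2146, 0.26] ang [0.0, 0.0, 0.0] rows 3.6
dp [0.0001, 0.45, 0.0] ang [0.0, 0.0, 0.0] rows 2.2
dp [0.0001, 0.45, 0.155] ang [0.0, 0.0, 0.0] rows 2.3
```

Call:
jog_arm:
  jaw: [0,0,0,0,0,0,0,0]
  dp:
    - [-0.1,0.03,0.02]
    - [-0.25,0.07,0.04]
    - [-0.4,0.11,0.06]
    - [-0.55,0.14,0.08]
    - [-0.64,0.166,0.09]
    - [-0.64,0.166,0.09]
    - [-0.64,0.166,0.09]
    - [-0.64,0.166,0.09]
  angular:
    - [0,0,-0.03]
    - [0,0,-0.07]
    - [0,0,-0.1]
    - [0,0,-0.14]
    - [0,0,-0.176]
    - [0,0,-0.176]
    - [0,0,-0.176]
    - [0,0,-0.176]

```text
t: 5.88
tool_pos: [0.5043, 0.2449, 0.2254]
ee_rot: [[-0.234, 0.972, -0.002], [0.972, 0.234, 0.0], [0.001, -0.001, -1.0]]
contact_force: [0.4, 0.1, -2.0]
gripper_width: 0.0033
```

Call:
jog_arm:
  jaw: [0,0,0,0,0,0,0,0,0]
  dp:
    - [-0.1,-0.03,0.04]
    - [-0.25,-0.08,0.1]
    - [-0.4,-0.13,0.16]
    - [-0.55,-0.18,0.21]
    - [-0.67,-0.21,0.26]
    - [-0.67,-0.21,0.26]
    - [-0.67,-0.21,0.26]
    - [-0.67,-0.21,0.26]
    - [-0.67,-0.21,0.26]
  angular:
    - [0,0,0]
    - [0,0,0]
    - [0,0,0]
    - [0,0,0]
    - [0,0,0]
    - [0,0,0]
    - [0,0,0]
    - [0,0,0]
    - [0,0,0]

```text
t: 6.63
tool_pos: [0.4958, 0.1067, 0.1747]
ee_rot: [[-0.238, 0.971, 0.001], [0.971, 0.238, 0.002], [0.001, 0.001, -1.0]]
contact_force: [0.4, -0.7, -1.4]
gripper_width: 0.003
```

```bash
python3 snap.py w5
python3 - <<'E'
from h import *
from go import *
from station import observe
s=observe();R0,p0=s['ee_rot'],s['tool_pos'];print(p0,R0.round(3).tolist(),s['gripper_width'])
c,w=np.cos(.2376),np.sin(.2376);seat=np.array([.5805,.1507,.174]);off=np.array([.0244,.001,-.0253]);R=Rdown(103.6)
tc=lambda mid:np.array(mid)-R@off
d=load('w5');print(proj(d,[p0+R0@off,seat-[.019*c,.019*w,-.014],seat]).round(0))
steps(R0,p0,[(tc([*seat[:2],.203]),R),(tc([*seat[:2],.172]),R)])
E
```

```text
t 6.6833 cam in tool [ 0.08298257  0.00024497 -0.16512876] axis [-0.32  -0.001  0.948]
seat [502. 247.]
well [411. 346.]
hold [221. 311.]
styl [201. 372.]
bask [ 531. -327.]
tip [324. 289.]
[0.49574007 0.10645891 0.17474331] [[-0.238, 0.971, 0.001], [0.971, 0.238, 0.001], [0.001, 0.001, -1.0]] 0.0028605598985602977
[[326. 264.]
 [482. 257.]
 [508. 247.]]
dp [-0.008, 0.4589, -0.0143] ang [0.0004, -0.0003, 0.001] rows 2.2
dp [-0.0082, 0.4587, 0.1407] ang [0.0004, -0.0003, 0.001] rows 2.3
```

View pics/w5.png

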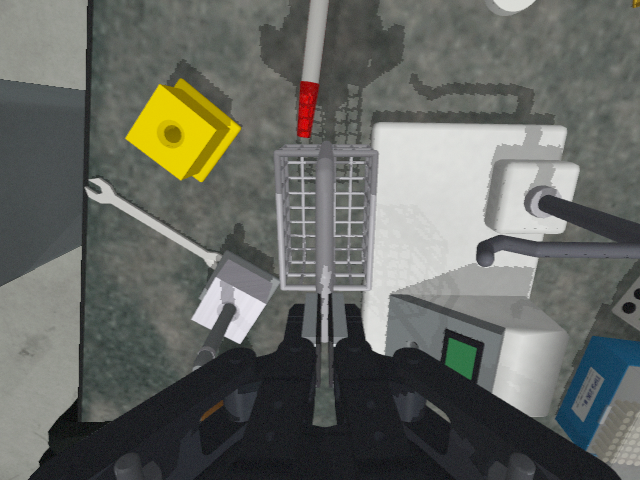

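The basket hangs straight below the fingers, with the hook's tip at (484,252), within 5 px (about 2 mm) of the prediction. Next I pass over the tip and lower behind it.

Call:
jog_arm:
  jaw: [0,0,0,0,0,0,0,0,0,0,0]
  dp:
    - [0,0,-0.03]
    - [0,0.05,-0.03]
    - [0,0.13,-0.03]
    - [0,0.21,-0.03]
    - [0,0.29,-0.03]
    - [0,0.37,-0.03]
    - [0,0.43,-0.03]
    - [0,0.46,-0.03]
    - [0,0.46,-0.03]
    - [0,0.46,-0.03]
    - [0,0.46,-0.03]
  angular:
    - [0,0,0]
    - [0,0,0]
    - [0,0,0]
    - [0,0,0]
    - [0,0,0]
    - [0,0,0]
    - [0,0,0]
    - [0,0,0]
    - [0,0,0]
    - [0,0,0]
    - [0,0,0]

```text
t: 7.6
tool_pos: [0.5844, 0.1262, 0.1803]
ee_rot: [[-0.236, 0.972, -0.0], [0.972, 0.236, -0.0], [-0.0, -0.001, -1.0]]
contact_force: [-0.0, -0.3, -1.2]
gripper_width: 0.0033
```

Call:
jog_arm:
  jaw: [0,0,0,0,0,0,0,0]
  dp:
    - [0,0,0.03]
    - [0,0,0.06]
    - [0,0,0.09]
    - [0,0,0.12]
    - [0,0,0.145]
    - [0,0,0.16]
    - [0,0,0.16]
    - [0,0,0.16]
  angular:
    - [0,0,0]
    - [0,0,0]
    - [0,0,0]
    - [0,0,0]
    - [0,0,0]
    - [0,0,0]
    - [0,0,0]
    - [0,0,0]

```text
t: 8.27
tool_pos: [0.5859, 0.1265, 0.1487]
ee_rot: [[-0.236, 0.972, 0.002], [0.972, 0.236, 0.001], [0.0, 0.002, -1.0]]
contact_force: [2.3, 0.3, 1.6]
gripper_width: 0.0034
```

Call:
jog_arm:
  jaw: [0.1,0.2,0.3,0.4,0.5,0.6,0.6,0.6,0.6,0.6,0.6,0.6]
  dp:
    - [0,0,0]
    - [0,0,0]
    - [0,0,0]
    - [0,0,0]
    - [0,0,0]
    - [0,0,0]
    - [0,0,0]
    - [0,0,0]
    - [0,0,-0.1]
    - [0,0,-0.25]
    - [0,0,-0.4]
    - [0,0,-0.4]
  angular:
    - [0,0,0]
    - [0,0,0]
    - [0,0,0]
    - [0,0,0]
    - [0,0,0]
    - [0,0,0]
    - [0,0,0]
    - [0,0,0]
    - [0,0,0]
    - [0,0,0]
    - [0,0,0]
    - [0,0,0]

```text
t: 9.27
tool_pos: [0.587, 0.128, 0.234]
ee_rot: [[-0.236, 0.972, 0.008], [0.972, 0.236, 0.003], [0.001, 0.008, -1.0]]
contact_force: [0.8, 0.8, -0.2]
gripper_width: 0.0513
```

```bash
python3 snap.py w6
python3 - <<'E'
from h import *
from station import observe,cams
s=observe();print(s['tool_pos'],s['gripper_width'],s['contact_force'])
d=load('w6');sc=cams.snapshot('scene');pickle.dump(sc,open('pics/s6.pkl','wb'))
crop(d,160,0,480,300,1.25,'pics/a.png');crop(sc,180,180,320,320,3,'pics/b.png')
a=cv2.imread('pics/a.png');b=cv2.imread('pics/b.png');h=max(a.shape[0],b.shape[0])
o=np.zeros((h,a.shape[1]+b.shape[1],3),np.uint8);o[:a.shape[0],:a.shape[1]]=a;o[:b.shape[0],a.shape[1]:]=b
cv2.imwrite('pics/c6.png',o[:600,:]);print(o.shape)
E
```

```text
t 9.3167 cam in tool [ 0.08327256  0.00062169 -0.16769142] axis [-0.319  0.001  0.948]
seat [318. 216.]
well [316. 314.]
hold [149. 284.]
styl [116. 327.]
bask [ 320. -211.]
tip [323. 287.]
[0.58633097 0.12724446 0.23146389] 0.05112617673395998 [ 0.56467963 -0.05164871 -1.47240621]
(420, 820, 3)
```

View pics/c6.png

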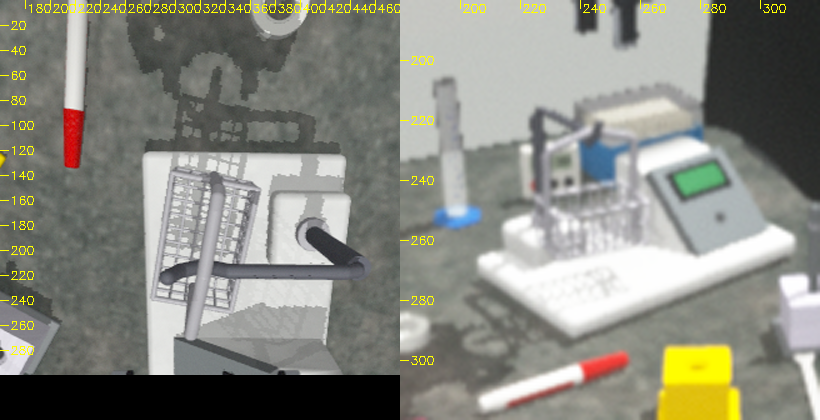

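The basket hangs on the hook, slightly twisted but upright, with its bar behind the tip at crop (208,272). Next is the stylus: I hover beside it.

Run:
```python
from go import *
from station import observe
s=observe();R0,p0=s['ee_rot'],s['tool_pos'];R=Rdown(103.6)
steps(R0,p0,[((.58,.11,.31),R),((.49,.03,.31),R)]);steps(R,(.49,.03,.31),[((.435,-.06,.24),R)])
```

```text
dp [-0.0733, -0.0449, -0.4028] ang [0.0008, 0.0, 0.0002] rows 2.0
dp [-0.356, -0.5765, -0.4041] ang [0.0008, 0.0, 0.0002] rows 3.8
dp [-0.3727, -0.3731, 0.35] ang [0.0, 0.0, 0.0] rows 3.0
```

Call:
jog_arm:
  jaw: [0.6,0.6,0.6,0.6,0.6,0.6,0.6,0.6]
  dp:
    - [0,0,-0.2]
    - [-0.07,-0.04,-0.4]
    - [-0.07,-0.04,-0.4]
    - [-0.36,-0.58,-0.4]
    - [-0.36,-0.58,-0.4]
    - [-0.36,-0.58,-0.4]
    - [-0.36,-0.58,-0.4]
    - [-0.36,-0.58,-0.4]
  angular:
    - [0,0,0]
    - [0,0,0]
    - [0,0,0]
    - [0,0,0]
    - [0,0,0]
    - [0,0,0]
    - [0,0,0]
    - [0,0,0]

```text
t: 10.03
tool_pos: [0.4879, 0.0257, 0.3075]
ee_rot: [[-0.231, 0.973, -0.001], [0.973, 0.231, -0.002], [-0.002, -0.002, -1.0]]
contact_force: [-0.1, 0.0, -0.1]
gripper_width: 0.0511
```

Call:
jog_arm:
  jaw: [0.6,0.6,0.6,0.6,0.6,0.6,0.6]
  dp:
    - [-0.37,-0.37,0.35]
    - [-0.37,-0.37,0.35]
    - [-0.37,-0.37,0.35]
    - [-0.37,-0.37,0.35]
    - [-0.37,-0.37,0.35]
    - [-0.37,-0.37,0.35]
    - [-0.37,-0.37,0.35]
  angular:
    - [0,0,0]
    - [0,0,0]
    - [0,0,0]
    - [0,0,0]
    - [0,0,0]
    - [0,0,0]
    - [0,0,0]

```text
t: 10.62
tool_pos: [0.4362, -0.059, 0.2389]
ee_rot: [[-0.238, 0.971, 0.002], [0.971, 0.238, 0.001], [0.001, 0.002, -1.0]]
contact_force: [-0.7, 0.4, 0.6]
gripper_width: 0.0512
```

```bash
python3 snap.py w7
python3 - <<'E'
from h import *
d=load('w7');crop(d,220,100,540,340,2.5,'pics/w7c.png')
E
```

```text
t 10.6667 cam in tool [ 0.08278896  0.00027098 -0.16506246] axis [-0.32  -0.001  0.948]
seat [667. -46.]
well [501. 187.]
hold [324. 145.]
styl [334. 156.]
bask [ 712. -608.]
tip [324. 289.]
```

View pics/w7c.png

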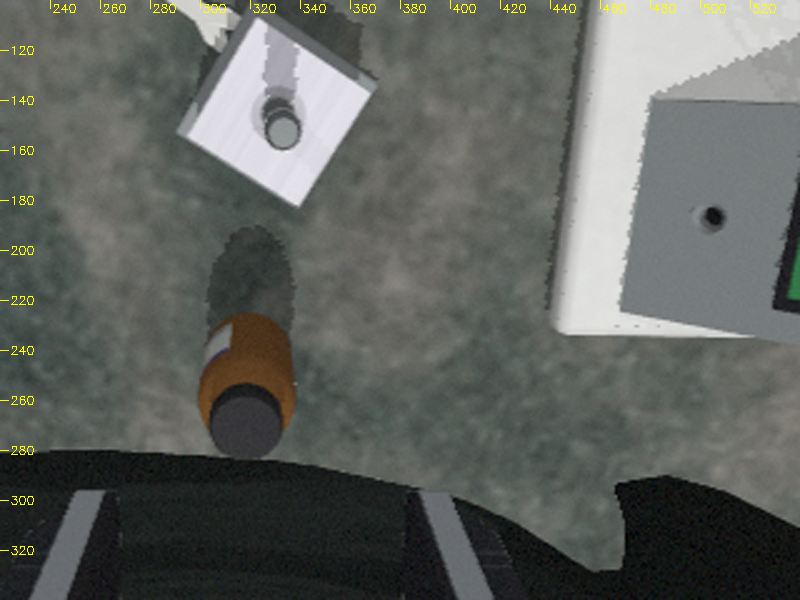

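In the crop, the holder's top corners are at (258,17), (376,85), (299,206) and (181,134). The stylus's top is at (284,131) and the well at (711,217).

Run:
```python
from h import *
from go import *
from station import observe
d=load('w7');w1=load('w1');px=lambda x,y:(x/2.5+220,y/2.5+100)
H=np.mean([onz(d,px(*q),.05) for q in [(258,17),(376,85),(299,206),(181,134)]],0)
top=onz(d,px(284,131),.131);print('holder',H,'stylus top',top,'lean',np.degrees((top-H)[:2]/.125))
print('tri top',tri([(d,px(284,131)),(w1,(280,288))]))
c,w=np.cos(.2376),np.sin(.2376);n=np.array([-np.sin(np.radians(40))*c,-np.sin(np.radians(40))*w,np.cos(np.radians(40))])
wz=onz(d,px(711,217),.045);print('well@.045',wz,'tri',tri([(d,px(711,217)),(w1,(402,220))]))
s=observe();R0,p0=s['ee_rot'],s['tool_pos'];R=Rdown(103.6)
# axis point at z=.101
g=H+(top-H)*(.101-.006)/.125;print('grasp',g)
steps(R0,p0,[((*g[:2],.18),R),((*g[:2],.082),R)])
```

```text
holder [0.42864478 0.00234972 0.05      ] stylus top [0.42883512 0.00171646 0.131     ] lean [ 0.08724627 -0.29026467]
tri top [0.42859293 0.00205827 0.13464179]
well@.045 [0.61266358 0.00377226 0.045     ] tri [0.61394768 0.00298646 0.04381533]
grasp [0.42878944 0.00186844 0.11156   ]
dp [0.3043, 0.0362, 0.2947] ang [0.0006, -0.0001, 0.0011] rows 2.0
dp [0.3041, 0.0352, 0.7847] ang [0.0006, -0.0001, 0.0011] rows 4.0
```

Call:
jog_arm:
  jaw: [0.6,0.6,0.6,0.6,0.6,0.6,0.6,0.6,0.6]
  dp:
    - [0.304,0.036,0.2]
    - [0.304,0.036,0.29]
    - [0.304,0.036,0.29]
    - [0.304,0.036,0.29]
    - [0.304,0.036,0.5]
    - [0.304,0.036,0.7]
    - [0.304,0.036,0.785]
    - [0.304,0.036,0.785]
    - [0.304,0.036,0.785]
  angular:
    - [0,0,0]
    - [0,0,0]
    - [0,0,0]
    - [0,0,0]
    - [0,0,0]
    - [0,0,0]
    - [0,0,0]
    - [0,0,0]
    - [0,0,0]

```text
t: 11.42
tool_pos: [0.4283, 0.0002, 0.0818]
ee_rot: [[-0.236, 0.972, -0.0], [0.972, 0.236, 0.0], [0.0, 0.0, -1.0]]
contact_force: [-0.1, 0.5, -0.2]
gripper_width: 0.0515
```

Call:
jog_arm:
  jaw: [0,0,0,0,0,0,0]
  dp:
    - [0,0,0]
    - [0,0,0]
    - [0,0,0]
    - [0,0,0]
    - [0,0,0]
    - [0,0,0]
    - [0,0,0]
  angular:
    - [0,0,0]
    - [0,0,0]
    - [0,0,0]
    - [0,0,0]
    - [0,0,0]
    - [0,0,0]
    - [0,0,0]

```text
t: 12.0
tool_pos: [0.4286, 0.0001, 0.0824]
ee_rot: [[-0.235, 0.972, 0.003], [0.972, 0.235, -0.0], [-0.001, 0.003, -1.0]]
contact_force: [-0.4, 0.5, 9.4]
gripper_width: 0.01
```

Call:
jog_arm:
  jaw: [0,0,0,0,0,0,0,0]
  dp:
    - [0,0,-0.1]
    - [0,0,-0.25]
    - [0,0,-0.4]
    - [0,0,-0.55]
    - [0,0,-0.65]
    - [0,0,-0.65]
    - [0,0,-0.65]
    - [0,0,-0.65]
  angular:
    - [0,0,0]
    - [0,0,0]
    - [0,0,0]
    - [0,0,0]
    - [0,0,0]
    - [0,0,0]
    - [0,0,0]
    - [0,0,0]

```text
t: 12.67
tool_pos: [0.4269, -0.0003, 0.2109]
ee_rot: [[-0.235, 0.972, -0.0], [0.972, 0.235, -0.001], [-0.001, -0.001, -1.0]]
contact_force: [0.6, -0.2, -0.1]
gripper_width: 0.0098
```

```bash
python3 snap.py w8
python3 - <<'E'
from h import *
from go import *
from station import observe,cams
s=observe();R0,p0=s['ee_rot'],s['tool_pos'];print(p0,s['gripper_width'],s['contact_force'])
d=load('w8');tp=p0+R0@[0,0,.076];print('tip exp wrist',proj(d,[tp,p0]))
sc=cams.snapshot('scene');pickle.dump(sc,open('pics/s8.pkl','wb'));tt=cams.snapshot('top');pickle.dump(tt,open('pics/t8.pkl','wb'))
print('scene',proj(sc,[tp,p0]),'top',proj(tt,[tp,p0]))
u=proj(sc,tp)[0].astype(int);v=proj(d,tp)[0].astype(int)
crop(d,v[0]-50,v[1]-70,v[0]+50,v[1]+80,4,'pics/a.png',10);crop(sc,u[0]-40,u[1]-60,u[0]+40,u[1]+60,5,'pics/b.png',10)
cv2.imwrite('pics/c8.png',np.hstack([cv2.imread('pics/a.png')[:600],cv2.imread('pics/b.png')[:600]]))
# press pose
c,w=np.cos(.2376),np.sin(.2376);nn=np.array([-np.sin(np.radians(40))*c,-np.sin(np.radians(40))*w,np.cos(np.radians(40))])
W=np.array([.6125,.0035,.046]);R=Rdown(103.6,40,13.6);print(R[:,2],nn)
for k in (.05,.01,-.0135): print(k,W+nn*(k+.076))
steps(R0,p0,[(W+nn*(.05+.076),R)])
E
```

```text
t 12.7167 cam in tool [ 0.08280135  0.00025259 -0.16541417] axis [-0.32  -0.001  0.947]
seat [673.  65.]
well [501. 249.]
hold [319. 211.]
styl [328. 241.]
bask [ 721. -514.]
tip [324. 288.]
[ 4.26727866e-01 -2.12967285e-04  2.10553348e-01] 0.009928641068232508 [-4.17386293e-01  4.91833294e-04 -9.76858871e-01]
tip exp wrist [[324.08416252 241.00306427]
 [324.02440067 287.99164382]]
scene [[319.53134723 247.54757017]
 [320.03312171 220.3906774 ]] top [[333.72616189 258.72686193]
 [334.12665027 252.66436266]]
[ 0.62476449  0.15114644 -0.76604444] [-0.62472892 -0.15129339  0.76604444]
0.05 [ 0.53378416 -0.01556297  0.1425216 ]
0.01 [ 0.55877331 -0.00951123  0.11187982]
-0.0135 [ 0.57345444 -0.00595584  0.09387778]
dp [-0.2007, 0.5026, 0.3395] ang [-0.2227, -0.0001, 0.0001] rows 5.6
```

View pics/c8.png

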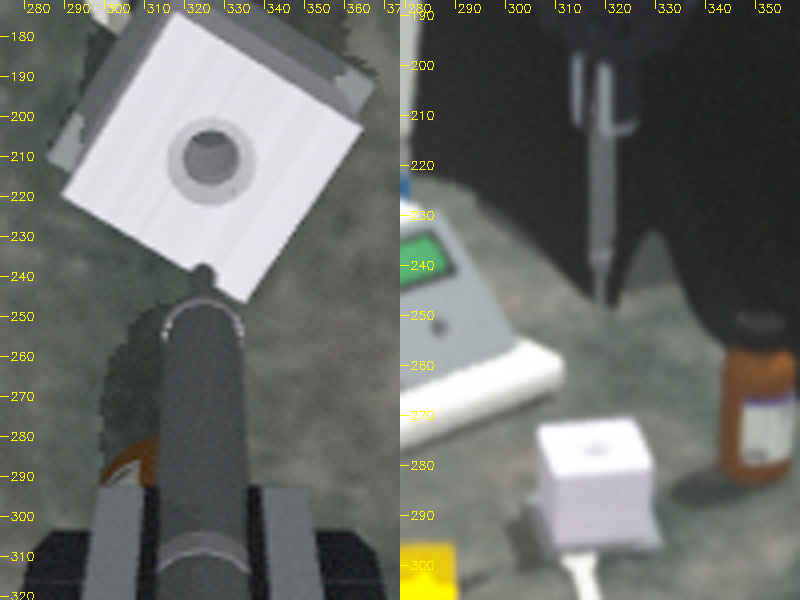

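View 12 shows the stylus straight in the jaws, with its tip at wrist pixel (325,240) against (324,241) predicted. The holder hole is at (327,211). I go to the pre-press pose, tilted 40° and 50 mm off the panel.

Call:
jog_arm:
  jaw: [0,0,0,0,0,0,0,0,0,0,0]
  dp:
    - [-0.02,0.06,0]
    - [-0.05,0.14,0.04]
    - [-0.08,0.22,0.1]
    - [-0.11,0.3,0.16]
    - [-0.14,0.38,0.23]
    - [-0.17,0.45,0.3]
    - [-0.2,0.5,0.34]
    - [-0.2,0.503,0.34]
    - [-0.2,0.503,0.34]
    - [-0.2,0.503,0.34]
    - [-0.2,0.503,0.34]
  angular:
    - [-0.036,0,0]
    - [-0.072,0,0]
    - [-0.108,0,0]
    - [-0.144,0,0]
    - [-0.18,0,0]
    - [-0.21,0,0]
    - [-0.2227,0,0]
    - [-0.2227,0,0]
    - [-0.2227,0,0]
    - [-0.2227,0,0]
    - [-0.2227,0,0]

```text
t: 13.73
tool_pos: [0.5206, -0.0375, 0.145]
ee_rot: [[-0.196, 0.833, 0.517], [0.978, 0.204, 0.041], [-0.072, 0.514, -0.855]]
contact_force: [-1.4, -1.2, -1.1]
gripper_width: 0.01
```

```bash
python3 snap.py w9
python3 - <<'E'
from h import *
from go import *
from station import observe,cams
s=observe();R0,p0=s['ee_rot'],s['tool_pos'];print(p0,R0[:,2],s['contact_force'],s['q'].round(2))
print('holder hole',onz(load('w8'),(326.8,211),.05))
c,w=np.cos(.2376),np.sin(.2376);nn=np.array([-np.sin(np.radians(40))*c,-np.sin(np.radians(40))*w,np.cos(np.radians(40))])
W=np.array([.6125,.0035,.046]);R=Rdown(103.6,40,13.6);d=load('w9')
print('well px',proj(d,W),'tip px',proj(d,p0+R0@[0,0,.076]))
u=proj(d,W)[0].astype(int);g=cv2.cvtColor(d['pixels'],cv2.COLOR_RGB2GRAY)[u[1]-14:u[1]+15,u[0]-16:u[0]+17]
print(u);print('\n'.join(''.join('%4d'%x for x in r[::1]) for r in g[::2]))
for k in (.05,.01,-.009,-.0135): steps(R0,p0,[(W+nn*(k+.076),R)])
E
```

```text
t 13.7833 cam in tool [ 0.082869    0.00108119 -0.16557618] axis [-0.321 -0.003  0.947]
seat [ 575. -110.]
well [361. 187.]
hold [100. 159.]
styl [127. 200.]
bask [  591. -1261.]
tip [323. 288.]
[ 0.5206538  -0.03749406  0.14421994] [ 0.51884956  0.04155016 -0.85385521] [-0.79789832 -0.93101555 -1.80730033] [ 0.86  0.37 -1.02  2.38  1.61  0.29 -1.36]
holder hole [0.42867956 0.00172129 0.05      ]
well px [[363.80206325 186.99981839]] tip px [[323.89215141 240.68884497]]
[363 186]
 129 127 126 129 130 127 129 129 128 128 126 129 130 129 129 126 129 130 128 127 131 130 131 128 131 131 126 130 129 131 127 128 131
 127 129 128 128 126 126 128 128 127 129 128 129 129 128 127 130 130 129 132 128 129 127 126 123 128 126 127 128 130 128 128 131 131
 127 128 128 127 127 127 129 129 129 128 127 128 128 128 127 128 129 131 129 128 128 128 128 129 130 128 128 130 128 128 130 131 130
 129 129 128 127 128 126 128 128 129 127 130 129 130 130 127 130 129 128 127 128 129 127 129 126 129 131 129 127 130 131 131 127 130
 128 128 129 129 129 126 128 129 127 127 129 128 131 127 124 120 119 118 115 122 12
[... 946 characters left out ...]
29 128 127 130 130 130 129 130 128
 127 127 128 128 130 129 127 131 131 131 130 129 129 129 130 127 128 130 131 128 129 126 128 130 130 130 130 129 131 130 130 129 129
 128 126 127 129 129 127 130 131 128 128 127 128 127 128 130 128 132 130 127 129 128 127 127 130 131 131 128 127 130 130 127 131 130
 127 130 127 128 128 128 125 128 128 129 128 129 128 127 129 128 130 131 128 129 128 130 127 129 131 129 127 132 131 129 128 131 130
dp [0.095, 0.0727, 0.0459] ang [-0.0497, 0.0259, 0.0029] rows 1.4
dp [0.1111, 0.1038, 0.2428] ang [-0.0497, 0.0259, 0.0029] rows 1.4
dp [0.1187, 0.1186, 0.3363] ang [-0.0497, 0.0259, 0.0029] rows 1.8
dp [0.1205, 0.1221, 0.3585] ang [-0.0497, 0.0259, 0.0029] rows 1.9
```

Call:
jog_arm:
  jaw: [0,0,0,0,0,0,0,0]
  dp:
    - [0.1,0.08,0.05]
    - [0.1,0.08,0.09]
    - [0.1,0.09,0.13]
    - [0.1,0.09,0.17]
    - [0.107,0.096,0.194]
    - [0.107,0.096,0.194]
    - [0.107,0.096,0.194]
    - [0.107,0.096,0.194]
  angular:
    - [-0.025,0.013,0]
    - [-0.05,0.026,0]
    - [-0.05,0.026,0]
    - [-0.05,0.026,0]
    - [-0.05,0.026,0]
    - [-0.05,0.026,0]
    - [-0.05,0.026,0]
    - [-0.05,0.026,0]

```text
t: 14.45
tool_pos: [0.5523, -0.0116, 0.1211]
ee_rot: [[-0.242, 0.744, 0.623], [0.97, 0.191, 0.148], [-0.009, 0.64, -0.768]]
contact_force: [-1.3, -0.1, -0.3]
gripper_width: 0.0095
```

```bash
cat > press.py <<'E'
from go import *
from station import observe,cams
s=observe();R0,p0=s['ee_rot'],s['tool_pos'];print(s['t'],p0,R0[:,2],s['contact_force'],s['q'].round(2))
c,w=np.cos(.2376),np.sin(.2376);nn=np.array([-np.sin(np.radians(40))*c,-np.sin(np.radians(40))*w,np.cos(np.radians(40))])
W=np.array([.6125,.0035,.046]);R=Rdown(103.6,40,13.6)
print('angle',np.degrees(np.arccos(-R0[:,2]@nn)));t=p0+R0@[0,0,.076]-W
B=np.stack([[-np.cos(0)*0,0,0],[0,0,0],nn]);ey=np.array([-w,c,0]);ex=np.cross(ey,nn);print('tip rel well (upslope,left,normal) mm',1000*np.array([t@ex,t@ey,t@nn]))
print('full R');
for k in (.05,.02,.005,-.009,-.0135): steps(R0,p0,[(W+nn*(k+.076),R)])
print('keep R');
for k in (.02,.005,-.009,-.0135): steps(R0,p0,[(W+nn*k-R0@[0,0,.076],R0)])
E
python3 press.py
```

```text
14.45 [ 0.55227927 -0.01164888  0.12106646] [ 0.62284779  0.14844609 -0.76813045] [-1.26290995 -0.1426036  -0.28793248] [ 0.94  0.63 -1.23  2.47  2.2   0.55 -1.86]
angle 0.22916308683428455
tip rel well (upslope,left,normal) mm [ 0.43730374 -0.72575125 21.4184088 ]
full R
dp [0.0025, -0.0039, -0.1429] ang [-0.001, 0.0007, 0.0035] rows 0.7
dp [0.0028, -0.0034, 0.0071] ang [-0.001, 0.0007, 0.0035] rows 0.1
dp [0.003, -0.0031, 0.0821] ang [-0.001, 0.0007, 0.0035] rows 0.4
dp [0.0031, -0.0029, 0.1521] ang [-0.001, 0.0007, 0.0035] rows 0.7
dp [0.0032, -0.0028, 0.1746] ang [-0.001, 0.0007, 0.0035] rows 0.8
keep R
dp [0.0037, -0.0021, 0.0071] ang [0.0, 0.0, 0.0] rows 0.0
dp [0.0038, -0.0019, 0.0821] ang [0.0, 0.0, 0.0] rows 0.4
dp [0.004, -0.0016, 0.1521] ang [0.0, 0.0, 0.0] rows 0.7
dp [0.0041, -0.0016, 0.1746] ang [0.0, 0.0, 0.0] rows 0.8
```

Call:
jog_arm:
  jaw: [0,0,0,0,0,0,0]
  dp:
    - [0.004,-0.002,0.03]
    - [0.004,-0.002,0.06]
    - [0.004,-0.002,0.09]
    - [0.004,-0.002,0.12]
    - [0.004,-0.002,0.142]
    - [0.004,-0.002,0.142]
    - [0.004,-0.002,0.142]
  angular:
    - [0,0,0]
    - [0,0,0]
    - [0,0,0]
    - [0,0,0]
    - [0,0,0]
    - [0,0,0]
    - [0,0,0]

```text
t: 15.03
tool_pos: [0.5695, -0.0064, 0.0983]
ee_rot: [[-0.242, 0.744, 0.623], [0.97, 0.19, 0.151], [-0.006, 0.641, -0.768]]
contact_force: [-0.9, -0.8, -0.0]
gripper_width: 0.0096
```

```bash
python3 press.py
```

```text
15.0333 [ 0.56954056 -0.00636382  0.09827695] [ 0.62291693  0.15051214 -0.76767219] [-0.8825649  -0.84040968 -0.04142643] [ 0.87  0.71 -1.21  2.46  2.23  0.63 -1.87]
angle 0.14656078309134332
tip rel well (upslope,left,normal) mm [-0.35255681  0.49939701 -7.6229476 ]
full R
dp [-0.0027, 0.0, -0.2881] ang [-0.0008, 0.0001, 0.003] rows 1.4
dp [-0.0027, 0.0004, -0.1381] ang [-0.0008, 0.0001, 0.003] rows 0.7
dp [-0.0027, 0.0006, -0.0631] ang [-0.0008, 0.0001, 0.003] rows 0.3
dp [-0.0026, 0.0008, 0.0069] ang [-0.0008, 0.0001, 0.003] rows 0.1
dp [-0.0026, 0.0008, 0.0294] ang [-0.0008, 0.0001, 0.003] rows 0.1
keep R
dp [-0.0026, 0.0014, -0.1381] ang [0.0, 0.0, 0.0] rows 0.7
dp [-0.0025, 0.0016, -0.0631] ang [0.0, 0.0, 0.0] rows 0.3
dp [-0.0025, 0.0018, 0.0069] ang [0.0, 0.0, 0.0] rows 0.0
dp [-0.0025, 0.0018, 0.0294] ang [0.0, 0.0, 0.0] rows 0.1
```

Call:
jog_arm:
  jaw: [0,0,0,0,0]
  dp:
    - [0,0,0.012]
    - [0,0,0.022]
    - [0,0,0.03]
    - [0,0,0.03]
    - [0,0,0.03]
  angular:
    - [0,0,0]
    - [0,0,0]
    - [0,0,0]
    - [0,0,0]
    - [0,0,0]

```text
t: 15.45
tool_pos: [0.5724, -0.0055, 0.0945]
ee_rot: [[-0.243, 0.743, 0.624], [0.97, 0.192, 0.15], [-0.008, 0.641, -0.767]]
contact_force: [-12.0, -3.1, 13.2]
gripper_width: 0.0099
```

The force is 18 N along the normal at 12.6 mm depth, so the button is bottomed. I hold briefly and back out.

Call:
jog_arm:
  jaw: [0,0,0,0,0,0,0,0,0]
  dp:
    - [0,0,0]
    - [0,0,0]
    - [0,0,-0.04]
    - [0,0,-0.1]
    - [0,0,-0.17]
    - [0,0,-0.25]
    - [0,0,-0.3]
    - [0,0,-0.3]
    - [0,0,-0.3]
  angular:
    - [0,0,0]
    - [0,0,0]
    - [0,0,0]
    - [0,0,0]
    - [0,0,0]
    - [0,0,0]
    - [0,0,0]
    - [0,0,0]
    - [0,0,0]

```text
t: 16.2
tool_pos: [0.5362, -0.0157, 0.1406]
ee_rot: [[-0.24, 0.743, 0.625], [0.971, 0.19, 0.148], [-0.009, 0.642, -0.767]]
contact_force: [-0.4, -1.2, 0.2]
gripper_width: 0.0099
```

```bash
python3 snap.py w10
python3 - <<'E'
from h import *
from go import *
from station import observe,cams
s=observe();R0,p0=s['ee_rot'],s['tool_pos'];print(s['t'],p0,R0[:,2],s['contact_force'],s['q'].round(2))
H=np.array([.4286,.002])
# rough tip location in wrist image: compare with w8 around the stylus via template
a=load('w8')['pixels'];b=load('w10')['pixels']
ga,gb=[cv2.cvtColor(x,cv2.COLOR_RGB2GRAY) for x in (a,b)]
print('col325 w8',ga[228:262,325].tolist());print('col325 w10',gb[228:262,325].tolist());print('row242',gb[242,312:340].tolist())
steps(R0,p0,[((.50,-.01,.20),Rdown(103.6)),((*H,.20),Rdown(103.6))])
E
```

```text
t 16.25 cam in tool [ 0.08275863  0.0004392  -0.16518434] axis [-0.322 -0.001  0.947]
seat [508. -38.]
well [321. 222.]
hold [ 34. 207.]
styl [ 76. 258.]
bask [ 454. -830.]
tip [324. 288.]
16.25 [ 0.53638364 -0.01548613  0.14028626] [ 0.62437929  0.14826575 -0.76692097] [-0.02923383  0.29757568 -0.27469792] [ 1.01  0.56 -1.27  2.48  2.18  0.47 -1.85]
col325 w8 [231, 230, 230, 231, 230, 229, 227, 227, 209, 94, 77, 73, 75, 71, 72, 75, 75, 91, 110, 74, 74, 72, 73, 70, 74, 70, 71, 72, 75, 71, 73, 74, 76, 72]
col325 w10 [90, 118, 132, 130, 131, 132, 132, 132, 129, 85, 79, 79, 80, 76, 81, 78, 75, 93, 115, 82, 77, 74, 77, 77, 76, 74, 78, 76, 74, 73, 78, 79, 75, 73]
row242 [131, 131, 131, 130, 132, 130, 128, 129, 118, 77, 72, 73, 75, 81, 82, 105, 127, 130, 130, 130, 131, 127, 130, 131, 130, 131, 131, 130]
dp [0.068, 0.0616, -0.3385] ang [0.2218, 0.0018, 0.0025] rows 5.6
dp [0.212, -0.1924, -0.5525] ang [0.2218, 0.0018, 0.0025] rows 5.6
```

The tip sits at the same pixel as before the press, so the stylus did not slip. I go back upright over the holder.

Call:
jog_arm:
  jaw: [0,0,0,0,0,0,0,0,0,0,0,0]
  dp:
    - [0.02,0.01,-0.12]
    - [0.04,0.03,-0.22]
    - [0.068,0.06,-0.34]
    - [0.09,0.01,-0.4]
    - [0.12,-0.05,-0.45]
    - [0.16,-0.12,-0.5]
    - [0.19,-0.16,-0.53]
    - [0.21,-0.192,-0.5525]
    - [0.21,-0.192,-0.5525]
    - [0.21,-0.192,-0.5525]
    - [0.21,-0.192,-0.5525]
    - [0.21,-0.192,-0.5525]
  angular:
    - [0.036,0,0]
    - [0.072,0,0]
    - [0.108,0,0]
    - [0.144,0,0]
    - [0.18,0,0]
    - [0.222,0.002,0.002]
    - [0.222,0.002,0.002]
    - [0.222,0.002,0.002]
    - [0.222,0.002,0.002]
    - [0.222,0.002,0.002]
    - [0.222,0.002,0.002]
    - [0.222,0.002,0.002]

```text
t: 17.25
tool_pos: [0.4301, 0.0028, 0.1999]
ee_rot: [[-0.238, 0.971, -0.004], [0.971, 0.238, 0.003], [0.004, -0.003, -1.0]]
contact_force: [0.2, -0.2, -0.7]
gripper_width: 0.0095
```

```bash
python3 snap.py w11
python3 - <<'E'
from h import *
from go import *
from station import observe,cams
s=observe();R0,p0=s['ee_rot'],s['tool_pos'];print(s['t'],p0,R0.round(3).tolist(),s['contact_force'],s['q'].round(2))
d=load('w11');hp=proj(d,[.4286,.0017,.05])[0];print('hole px',hp,'tip',proj(d,p0+R0@[0,0,.076])); u=hp.astype(int)
im=cv2.cvtColor(d['pixels'],cv2.COLOR_RGB2GRAY)
c=cv2.HoughCircles(im[u[1]-40:u[1]+40,u[0]-40:u[0]+40],cv2.HOUGH_GRADIENT,1.2,20,param1=80,param2=12,minRadius=5,maxRadius=20)
if c is not None:
  for x,y,r in c[0][:3]: print('circ',x+u[0]-40,y+u[1]-40,r,onz(d,(x+u[0]-40,y+u[1]-40),.05))
R=Rdown(103.6)
for H in [(.4286,.0008)]: steps(R0,p0,[((*H,.15),R),((*H,.0835),R)])
E
```

```text
t 17.3 cam in tool [ 0.08249022  0.00140946 -0.16575823] axis [-0.319 -0.002  0.948]
seat [685.  68.]
well [503. 257.]
hold [315. 217.]
styl [323. 250.]
bask [ 736. -540.]
tip [322. 288.]
17.3 [0.42906429 0.00280324 0.19926129] [[-0.239, 0.971, -0.002], [0.971, 0.239, 0.003], [0.003, -0.002, -1.0]] [-1.27308112  0.19737241 -0.83817137] [ 0.86  0.45 -1.32  1.99  0.49  1.09 -0.43]
hole px [323.00544961 217.01460737] tip [[323.12065097 240.93747447]]
circ 322.0 195.60000038146973 16.64 [0.42294667 0.02109763 0.05      ]
circ 344.8000030517578 207.60000038146973 15.200001 [0.44603269 0.01520419 0.05      ]
circ 302.8000011444092 216.0 19.279999 [ 0.41009676 -0.00182701  0.05      ]
dp [-0.01, -0.0042, 0.2463] ang [-0.0005, -0.001, 0.0012] rows 1.2
dp [-0.011, -0.0037, 0.5788] ang [-0.0005, -0.001, 0.0012] rows 2.8
```

Call:
jog_arm:
  jaw: [0,0,0,0,0,0,0,0]
  dp:
    - [-0.01,-0.004,0.1]
    - [-0.01,-0.004,0.2]
    - [-0.01,-0.004,0.246]
    - [-0.01,-0.004,0.3]
    - [-0.01,-0.004,0.36]
    - [-0.01,-0.004,0.42]
    - [-0.01,-0.004,0.42]
    - [-0.01,-0.004,0.42]
  angular:
    - [0,0,0]
    - [0,0,0]
    - [0,0,0]
    - [0,0,0]
    - [0,0,0]
    - [0,0,0]
    - [0,0,0]
    - [0,0,0]

```text
t: 17.97
tool_pos: [0.4276, 0.0001, 0.1158]
ee_rot: [[-0.238, 0.971, -0.002], [0.971, 0.238, 0.001], [0.001, -0.002, -1.0]]
contact_force: [1.2, -0.8, -0.3]
gripper_width: 0.0097
```

Call:
jog_arm:
  jaw: [0,0,0,0,0,0,0,0]
  dp:
    - [0.002,0.004,0.04]
    - [0.002,0.004,0.08]
    - [0.002,0.004,0.11]
    - [0.002,0.004,0.14]
    - [0.002,0.004,0.16]
    - [0.002,0.004,0.16]
    - [0.002,0.004,0.16]
    - [0.002,0.004,0.16]
  angular:
    - [0,0,0]
    - [0,0,0]
    - [0,0,0]
    - [0,0,0]
    - [0,0,0]
    - [0,0,0]
    - [0,0,0]
    - [0,0,0]

```text
t: 18.63
tool_pos: [0.4287, 0.0007, 0.0841]
ee_rot: [[-0.238, 0.971, -0.001], [0.971, 0.238, 0.001], [0.001, -0.001, -1.0]]
contact_force: [-0.1, 0.1, -0.2]
gripper_width: 0.0097
```

Call:
jog_arm:
  jaw: [0,0.15,0.3,0.45,0.6,0.6,0.6,0.6,0.6]
  dp:
    - [0,0,0.004]
    - [0,0,0.004]
    - [0,0,0.004]
    - [0,0,0.004]
    - [0,0,0.004]
    - [0,0,0.004]
    - [0,0,0.004]
    - [0,0,0.004]
    - [0,0,0.004]
  angular:
    - [0,0,0]
    - [0,0,0]
    - [0,0,0]
    - [0,0,0]
    - [0,0,0]
    - [0,0,0]
    - [0,0,0]
    - [0,0,0]
    - [0,0,0]

```text
t: 19.38
tool_pos: [0.4286, 0.0006, 0.0832]
ee_rot: [[-0.238, 0.971, -0.001], [0.971, 0.238, 0.001], [0.001, -0.001, -1.0]]
contact_force: [-0.5, 0.0, -0.1]
gripper_width: 0.0513
```

Call:
jog_arm:
  jaw: [0.6,0.6,0.6,0.6,0.6,0.6,0.6,0.6,0.6,0.6]
  dp:
    - [0,0,-0.1]
    - [0,0,-0.3]
    - [0,0,-0.5]
    - [0,0,-0.79]
    - [-0.3,0,-0.79]
    - [-0.3,0,-0.79]
    - [-0.3,0,-0.79]
    - [-0.3,0,-0.79]
    - [-0.3,0,-0.79]
    - [-0.3,0,-0.79]
  angular:
    - [0,0,0]
    - [0,0,0]
    - [0,0,0]
    - [0,0,0]
    - [0,0,0]
    - [0,0,0]
    - [0,0,0]
    - [0,0,0]
    - [0,0,0]
    - [0,0,0]

```text
t: 20.22
tool_pos: [0.4425, -0.0567, 0.2409]
ee_rot: [[-0.24, 0.971, -0.002], [0.971, 0.24, 0.001], [0.001, -0.002, -1.0]]
contact_force: [-0.5, 0.7, 0.1]
gripper_width: 0.0513
```

```bash
python3 snap.py w12
python3 - <<'E'
from h import *
from station import observe,cams
s=observe();print(s['t'],s['tool_pos'],s['contact_force'],s['gripper_width'])
a=load('w7')['pixels'];b=load('w12')['pixels']
# same hover pose as w7: match stylus-top patch and basket in scene
for n,(x,y,r) in dict(stylus=(333,151,12),well=(504,187,10),bottle=(318,262,25)).items():
    tpl=a[y-r:y+r,x-r:x+r];reg=b[y-r-20:y+r+20,x-r-20:x+r+20];m=cv2.matchTemplate(reg,tpl,cv2.TM_CCOEFF_NORMED);_,v,_,l=cv2.minMaxLoc(m);print(n,round(v,3),'shift',l[0]-20,l[1]-20)
sc=cams.snapshot('scene')['pixels'];s0=load('s6')['pixels']
for n,(x0,y0,x1,y1) in dict(basket=(222,212,262,265)).items():
    m=cv2.matchTemplate(sc[y0-10:y1+10,x0-10:x1+10],s0[y0:y1,x0:x1],cv2.TM_CCOEFF_NORMED);_,v,_,l=cv2.minMaxLoc(m);print(n,round(v,3),l[0]-10,l[1]-10)
s1=load('scene0')['pixels']
x0,y0,x1,y1=305,240,335,300
m=cv2.matchTemplate(sc[y0-8:y1+8,x0-8:x1+8],s1[y0:y1,x0:x1],cv2.TM_CCOEFF_NORMED);_,v,_,l=cv2.minMaxLoc(m);print('stylus+holder scene',round(v,3),l[0]-8,l[1]-8)
E
```

```text
t 20.2667 cam in tool [ 8.28099818e-02  1.20786850e-04 -1.65067229e-01] axis [-0.32  -0.001  0.948]
seat [653. -43.]
well [495. 188.]
hold [318. 146.]
styl [326. 157.]
bask [ 697. -598.]
tip [325. 289.]
20.2667 [ 0.4425961  -0.05665115  0.24089308] [-0.79791263  0.52574971 -0.07713375] 0.05183691570565936
stylus 0.925 shift -7 -1
well 0.979 shift -6 1
bottle 0.972 shift -6 0
basket 0.995 0 0
stylus+holder scene 0.998 0 0
```

```bash
python3 -c "
from station import ticket; print(ticket.job_done())"
```

```text
the job is handed in; nothing more can be done
None
```

I finished both parts of the task and handed the job in at about 20 s of the 67 s allowed. No verdict was reported.

- **Basket:** It hangs by its handle bar behind the hook's tip, let go and upright. It is twisted a little about the vertical. A rough read of the wrist picture put the bar a few mm from the seat along the arm, against the 12 mm allowed. A last image comparison showed it in the same place after the press and the return as just after I let go.
- **Button:** The stylus tip was within about 0.6 mm of the well's centre and within 1° of its normal. It went 12.6 mm deep at about 18 N, more than the 3.8 N needed. I held it there for a few tenths of a second. I did not measure the button's travel directly.
- **Stylus:** It did not slip in the jaws and went back into its holder without contact force. The final scene picture of the stylus and holder matches the starting picture (score 0.998, no shift).
- **Other things:** The bottle has not moved. I did not compare the tape roll and marker at the end, but the arm never came near them.
- **What disagreed:** My first fit of the balance was about 3 mm short along the arm, and I corrected it from wrist views. The first 40° tilt stopped about 10° short, near joint limits, and was reached on a second move closer to the panel. The gripper read about 3 mm on the 8 mm bar, although the basket was held. A circle search for the holder's hole gave no use, so I relied on the earlier measurement.

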